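# Fasten a housing cover with push rivets

### The job

Fit the aluminium cover onto the grey housing, face down over its round spigot, so that it sits fully home with the rivet legs in their holes. Only once it is seated, push both plastic rivet pins down flush with their collars, so that they lock the cover. Leave the capacitor and the heatsink where they stand.

Things in the scene. Friction and masses are not known exactly. Their poses are not given: they have to be found in the camera images.
- housing: Grey box 152 x 66 mm (x by y), fixed to the bench on a dark foot plate 178 x 92 x 6 mm; its flat top is 40 mm above the bench, with a round steel spigot in the middle and two holes, 14 mm wide and 26 mm deep, at x = -62 and +62 mm, y = 0, for the rivet legs. Origin: centre of its underside, on the bench; x along the long side, z up.
- seat (a point): Centre of the housing's top face (foot of the spigot), 40 mm above the bench; axes as the housing's.
- spigot_top (a point): Centre of the spigot's top, 16 mm above the housing's top face. The spigot is 40 mm in diameter; its top edge is bevelled over 5 mm down to 32 mm diameter.
- cover: Loose aluminium cover, about 0.25 kg, lying right way up on the bench on its rim: plate 170 x 86 mm (x by y), 4 mm thick, with a 3 mm thick rim turned down all round. Origin: centre, at the rim's lower edge; x along the long side, z up. The plate's top is 14 mm above the origin. Seated, the rim hangs loosely round the housing and the origin is 30 mm above the bench. It fits either way round.
- cover_face (a point): Centre of the underside of the cover's plate, 10 mm above the cover's origin; axes as the cover's. Coincides with point seat when seated. Here opens the hub's bore, 43 mm wide (1.5 mm play each side over the spigot) and 32 mm deep. The two rivet legs, 8 mm diameter, reach 9 mm below this face at x = -62 and +62 mm.
- hub_top (a point): Centre of the top of the round hub in the middle of the cover: 54 mm diameter, 34 mm tall above the plate, its top 48 mm above the cover's origin. It is the grip: the plate is clear on both of its sides along y; the rivets, 62 mm off along x, have collars 30 mm in diameter, 5 mm above the plate (19 mm above the cover's origin).
- pin_1 (a joint): Centre pin of the rivet at x = -62 mm of the cover, in m: 0 = fully up, 0.012 = fully down and flush. It slides down under about 5 N, stays where it is left and has no spring.
- pin_1_top (a point): Centre of the top of that pin's round head, 16 mm diameter: 12.5 mm above the collar when up, 0.5 mm above it (flush) when down.
- pin_2 (a joint): Centre pin of the rivet at x = +62 mm of the cover, the same as pin_1.
- pin_2_top (a point): Centre of the top of that pin's head, the same as pin_1_top.
- capacitor: Bystander: standing cylindrical capacitor 25 mm diameter, 32 mm tall, loose; origin at its underside.
- heatsink: Bystander: finned heatsink 30 x 45 x 26 mm, loose; origin at its underside.

How it is judged (in metres and radians):
On the way, in this order (a step that is already met when the one before it is completed fails the run):
1. the cover is seated on the housing, over the spigot, with both rivet pins still up (horizontal distance between cover_face and seat below 0.004 m and z of cover_face in the frame of seat between -0.003 and 0.003 m and angle between the x axis of cover and the x axis of housing, either way round below 0.12 rad and angle between cover's own z axis and vertical below 0.05 rad and value of joint each of pin_1, pin_2 below 0.005 m), for 0.2 s.
2. both rivet pins are pushed flush, the cover still seated (horizontal distance between cover_face and seat below 0.004 m and z of cover_face in the frame of seat between -0.003 and 0.003 m and angle between the x axis of cover and the x axis of housing, either way round below 0.12 rad and angle between cover's own z axis and vertical below 0.05 rad and value of joint each of pin_1, pin_2 above 0.0105 m), for 0.2 s.
At the end, for the whole second after the job is handed in: The cover is seated and at rest on the housing: centres within 4 mm, plate underside within 3 mm of the top face, long sides parallel within 0.12 rad (either way round), level within 0.05 rad; both pins at least 10.5 mm down of 12 mm (all of step 2 and linear speed of cover below 0.01 m/s); the robot touches nothing.
It fails at once if a rivet pin is pushed more than 6 mm down while the cover is not seated (not (horizontal distance between cover_face and seat below 0.006 m and z of cover_face in the frame of seat below 0.005 m) and value of joint any of pin_1, pin_2 above 0.006 m).
It fails at once if the capacitor or the heatsink is moved more than 30 mm (distance of any of capacitor, heatsink from where it was at the start of the episode above 0.03 m).
It also fails if it takes over 56 s, if anything falls off the work surface, if the arm or the gripper's body presses on something with over 40 N, if the wrist force passes 120 N, or if a joint passes its speed limit or range.

### The arm

A 6-joint arm with a two-finger parallel gripper is mounted at the origin on a cart in front of the work surface, level with it; the furniture and walls round the work are solid. World frame = base frame: x ahead of the robot, y to its left, z up, the work surface at z = 0. Lengths are in mm, angles in rad, forces in N, time in s.
With the tool pointing down it reaches from about 275 to 775 mm from the base axis. Payload 14.6 kg.
Tool frame: the origin (TCP) lies midway between the tips of the shut fingers; the grasp point (between the pads) lies 19 mm behind it; z points along the fingers, y is the line along which they close (so a half turn about z gives the same grasp; the last joint's range is limited). The gripper opens to 85 mm and grips with 20 to 120 N. Pads are 22 mm wide; open, the fingers measure 114 mm over their backs; the gripper's body (76 mm by 85 mm) begins 54 mm behind the grasp point. The pads swing forward as they close: fully open they stand 13 mm farther back than shut.
Start: joints at [1.169, 0.263, -0.048, 1.259, 0, 1.415], TCP at [128.263, 509.094, 231.278] pointing down, gripper open.
Joint ranges: [-2.65, 2.65], [-0.89, 1.7], [-1.18, 1.37], [-2.13, 2.11], [-1.35, 1.29], [-3.14, 3.14]. Speed limits (rad/s): [1.89, 1.89, 2.57, 2.79, 3.14, 3.14].

### API

Orientations are given as a unit quaternion [w, x, y, z].
In Python, from cell import r, viewer gives the robot as it stands.
- The arm moves only by the tool drive_tool, never from a script. Its argument "plan" is one flat list of numbers, 7 for each row, row after row: the shift along the tool's x, y, z in m, then the turn, a rotation vector about the tool's x, y, z in rad, then the finger opening in m, from 0 to 0.0854. A call has 1 to 5 rows; each row shifts and turns the commanded pose from where the row before left it, along the tool's axes as they then stand; what a row does not reach is not made up. A row lasts 1/8 s, in which the tool goes at most 62.5 mm and 10.7 degrees, less where a joint would pass 70% of its speed; a pose out of reach is approached as far as the arm can. A call is refused whole if a number of a shift passes 0.0625 or a number of a turn 0.188, either way. A call with a gripper value outside its range is refused whole. The fingers move at their own pace and stop on an object; "squeeze" is the grip in N (left out, the last holds). Time passes only in rows, so rows that do not move let the fingers close. It gives the time, the measured TCP pose, the force, the opening and the grip force at its end, in the units of the state.
- r.sense(): the state, without advancing time (a new reading comes with each control period).
- viewer.read_camera(name): name is "scene" or "top" or "wrist"; returns a dict with "color" (420x560x3 uint8, blue, green, red), "z_map" (420x560 float32, mm along the optical axis (not along the pixel's ray), 0 where there is no reading), "fx", "fy", "cx", "cy" (pixels), "cam_to_world" (4x4, takes a point from camera to world coordinates); the wrist camera has in their place "hand_eye" (4x4, takes a point from camera to tool coordinates, whose origin is the TCP and whose axes are the flange's). Camera axes: x right, y up, looking along -z (the intrinsics and any distortion apply to the point x, -y, -z); pixel columns grow to the right and rows downward; lengths in mm; the calibration is good to about 2 mm. A picture is of the moment at which its call begins: read the wrist's pose just before it.
- r.finish_job(): hands the job in; it is judged then, once.
The state is a dict: "t": time; "joints": joint angles; "qvel": joint speeds; "joint_efforts": joint torques, N m; "eef_pos": TCP position; "tool_rot": TCP orientation; "force": force on the tool from outside, world axes, zero at the start; "torque": the same for the moment, N m; "grip_width": finger opening in mm; "grasp_force": force on a finger pad.
Only numpy, scipy, OpenCV 4.12 (cv2) and the standard library are available. Lean on these libraries where they do the work, as an engineer would, in place of code of your own. Each camera call takes 0.05 s, during which the arm holds its last target. There are 200 camera calls.

## Working session

There is one attempt and no reset: what is moved stays moved. The work goes in short steps, Python scripts to look and compute and a tool call to move; the robot and the scene stay as the last step left them, time stands still between calls to the robot, and variables do not carry over. Pictures are saved under pics/ and viewed, at most 10 in all, crops included, and the job is handed in when it is done.

Besides the shell and the picture viewer there is one more tool, called after "Call:" as a command line: name --argument value ..., lists and objects as JSON in quotes. drive_tool: Moves the arm, as the interface text tells. Its arguments: {"type":"object","properties":{"plan":{"type":"array"},"squeeze":{"type":"number"}},"required":["plan"]}

```bash
ls; mkdir -p pics
cat > h.py <<'E'
import numpy as np, cv2
from cell import r, viewer
from scipy.spatial.transform import Rotation as R
def T():
    s=r.sense(); M=np.eye(4); q=np.array(s["tool_rot"]); M[:3,:3]=R.from_quat(q[[1,2,3,0]]).as_matrix(); M[:3,3]=s["eef_pos"]; return s,M
def cam(n):
    s,M=T(); c=viewer.read_camera(n)
    c["M"]=M@np.array(c["hand_eye"]) if n=="wrist" else np.array(c["cam_to_world"]); return c
def cloud(c):
    z=c["z_map"]; v,u=np.mgrid[:z.shape[0],:z.shape[1]]
    P=np.stack([(u-c["cx"])/c["fx"]*z,-(v-c["cy"])/c["fy"]*z,-z,np.ones_like(z)],-1)
    return (P@c["M"].T)[...,:3]
def ray(c,u,v,h):
    d=c["M"][:3,:3]@np.array([(u-c["cx"])/c["fx"],-(v-c["cy"])/c["fy"],-1]); o=c["M"][:3,3]
    return o+d*(h-o[2])/d[2]
E
python3 - <<'E'
from h import *
print(r.sense())
for n in("scene","top"):
    c=cam(n); cv2.imwrite(f"pics/{n}0.png",c["color"]); print({k:v for k,v in c.items() if k not in("color","z_map")})
    np.save(n+"_z.npy",c["z_map"])
E
```

```text
pics
{'t': 0.0, 'joints': array([ 1.16870808e+00,  2.63527578e-01, -4.89072494e-02,  1.25936320e+00,
        2.29469809e-05,  1.41548308e+00]), 'qvel': array([-0.00049402,  0.00073988,  0.00014792,  0.00078273, -0.00027547,
        0.00068998]), 'joint_efforts': array([-5.43784372e-04, -6.37624741e+01,  3.84572661e+01,  1.35969801e-02,
       -1.03635418e-04, -2.91209062e-05]), 'eef_pos': array([128.15466944, 508.86669271, 230.83356362]), 'tool_rot': array([-1.48818448e-04,  1.23074640e-01,  9.92397290e-01, -4.78369205e-04]), 'force': array([ 0.1841688 , -0.71931839,  0.8396784 ]), 'torque': array([-0.00580076,  0.00094522, -0.01038731]), 'grasp_force': 0.0, 'grip_width': 85.26756085213358}
{'fx': 503.13676576278124, 'fy': 503.13676576278124, 'cx': 282.6413338820644, 'cy': 213.61792454234495, 'cam_to_world': array([[ 7.09386674e-01,  4.95864473e-01, -5.00888182e-01,
         1.05971292e+02],
       [-7.04816905e-01,  4.97142215e-01, -5.06046192e-01,
        -4.62293906e+02],
       [-1.91766784e-03,  7.12016884e-01,  7.02159725e-01,
         6.47107554e+02],
       [ 0.00000000e+00, 
[... 517 characters left out ...]
_to_world': array([[-5.03867858e-02,  9.74449213e-01, -2.18883308e-01,
         3.78247290e+02],
       [-9.98727263e-01, -4.96535986e-02,  8.85287528e-03,
        -4.44441781e+01],
       [-2.24166654e-03,  2.19050795e-01,  9.75710881e-01,
         8.90726050e+02],
       [ 0.00000000e+00,  0.00000000e+00,  0.00000000e+00,
         1.00000000e+00]]), 'M': array([[-5.03867858e-02,  9.74449213e-01, -2.18883308e-01,
         3.78247290e+02],
       [-9.98727263e-01, -4.96535986e-02,  8.85287528e-03,
        -4.44441781e+01],
       [-2.24166654e-03,  2.19050795e-01,  9.75710881e-01,
         8.90726050e+02],
       [ 0.00000000e+00,  0.00000000e+00,  0.00000000e+00,
         1.00000000e+00]])}
```

View pics/scene0.png

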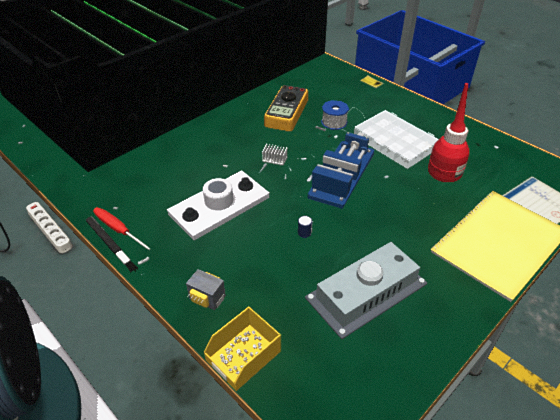

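View pics/top0.png

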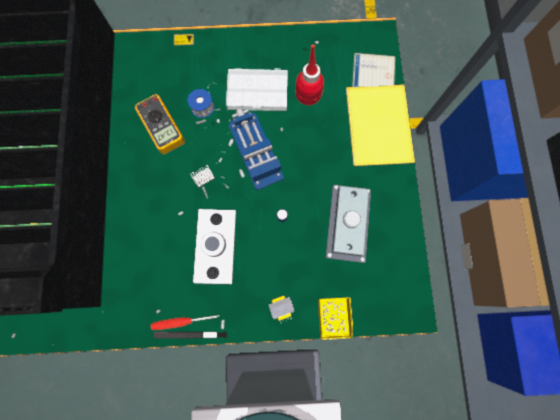

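Both views show the cover (white; top px 214,246; scene 218,203) and the housing (top px 350,222; scene 370,285). A heatsink is at top px (203,176) and a capacitor at (282,215). On the left is a black rack whose height I need, because the arm is near or inside it.

Run:
```python
from h import *
for n in("scene","top"):
    c=cam(n); P=cloud(c); c0=c["color"].astype(int); hsv=cv2.cvtColor(c["color"],cv2.COLOR_BGR2HSV)
    # black rack heights
    print(n,"grid")
    for (u,v) in ([(30,20),(90,100),(200,50),(90,160),(300,20),(20,330)] if n=="scene" else [(20,50),(90,50),(50,150),(95,150),(50,280),(95,290),(20,300),(20,390),(60,400),(275,400)]):
        print((u,v),P[v,u].round(), c["z_map"][v,u])
    # cover mask: by height
    for lo,hi,name,box in ((10,18,"plate",None),(42,54,"hub",None),(37,43,"housetop",None),(52,60,"spig",None)):
        m=((P[...,2]>lo)&(P[...,2]<hi)&(c["z_map"]>0)).astype(np.uint8)
        k,l,st,ce=cv2.connectedComponentsWithStats(m)
        for i in range(1,k):
            if st[i,4]>60:
                q=P[l==i]; 
                if 200<q[:,0].mean()<900 and abs(q[:,1].mean())<450:
                    rc=cv2.minAreaRect(q[:,:2].astype(np.float32)); print(name,st[i,4],ce[i].round(),q.mean(0).round(1),np.round(rc[0],1),np.round(rc[1],1),round(rc[2],2))
c=cam("wrist"); cv2.imwrite("pics/w0.png",c["color"]); print(c["hand_eye"],c["fx"],c["cx"],c["cy"])
```

```text
scene grid
(30, 20) [498. 765. 148.] 1167.3334
(90, 100) [423. 363. 145.] 929.2017
(200, 50) [680. 362. 153.] 1051.6364
(90, 160) [386. 361.  26.] 993.29047
(300, 20) [985. 363. 122.] 1226.8857
(20, 330) [115. -38. 163.] 559.24384
plate 924 [169. 114.] [616.3 397.9  14.1] [640.2 413.5] [356.4 816. ] 60.15
plate 137 [285. 118.] [775.6 203.9  14. ] [807.5 205.3] [146.6  58.3] 1.91
plate 77 [334. 121.] [840.3 119.8  14.3] [841.9 123.3] [28.  54.6] 30.31
plate 187 [399. 153.] [851.1 -47.6  13.9] [851.9 -47.1] [ 64.2 129.6] 31.43
plate 122 [362. 165.] [768.  -18.2  11.8] [765.4 -19. ] [123.9  14.4] 23.82
plate 117 [443. 175.] [ 854.2 -149.4   14.2] [ 860.1 -147.3] [32.1 68.4] 21.75
plate 2177 [217. 205.] [489.3  95.3  13.3] [498.7 102.2] [ 89.  171.8] 85.89
plate 255 [327. 194.] [653.7 -26.9  12.6] [652.2 -28.6] [24.9 72.9] 24.55
plate 298 [115. 224.] [330.5 182.9  14.6] [332.6 170.7] [ 20.  148.8] 4.1
plate 290 [363. 303.] [ 508.  -229.8   14. ] [ 521.9 -237.8] [ 60.7 165. ] 56.49
plate 115 [210. 301.] [345.4 -61.7  14. ] [346.  -59.6] [21.1 51.9] 63.78
plate 198 [238. 335.] [ 337.3 -136
[... 4543 characters left out ...]
82.9
spig 119 [ 97. 169.] [685.7 362.7  56.4] [687.9 362.5] [  3.4 171.4] 89.9
spig 218 [256. 147.] [721.1  -4.7  53.6] [720.5  -4.9] [24.6 70.4] 20.15
spig 259 [265. 166.] [673.8 -22.3  53.6] [673.9 -21.8] [27.9 71.1] 18.88
spig 162 [ 93. 250.] [499.2 362.7  56. ] [504.5 362.8] [188.3   3.4] 0.01
spig 230 [352. 218.] [ 540.6 -212.3   56.3] [ 541.6 -213.3] [38.3 37. ] 86.51
[[ 4.03938863e-04  9.55801507e-01  2.94012444e-01  7.41669852e+01]
 [ 9.99999010e-01  1.02617042e-05 -1.40724185e-03  3.75781854e-01]
 [-1.34806095e-03  2.94012721e-01 -9.55800556e-01 -1.43202266e+02]
 [ 0.00000000e+00  0.00000000e+00  0.00000000e+00  1.00000000e+00]] 368.595488329841 279.73405898143983 204.47778474416305
```

View pics/w0.png

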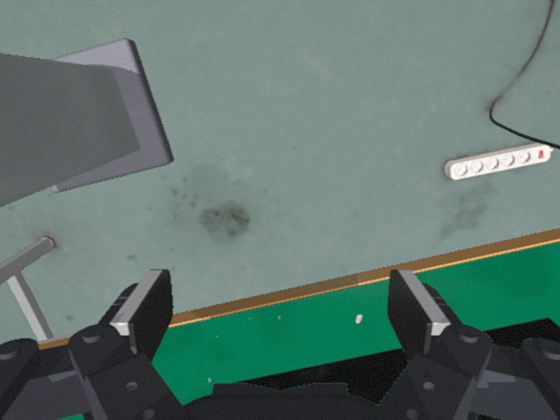

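The wrist view shows the gripper over the bench's left front edge, with the rack ahead of it at the bottom. The rack's near wall is at y≈362 and it stands over 200 mm high. I'll pull back along −y, then go to the cover at about (500,102), yaw −4.4°. The housing is at about (540,−213), yaw −10°.

Call:
drive_tool --plan '[-0.0122, -0.0485, 0, 0, 0, 0, 0.0854, -0.0122, -0.0485, 0, 0, 0, 0, 0.0854, -0.0122, -0.0485, 0, 0, 0, 0, 0.0854, -0.0122, -0.0485, 0, 0, 0, 0, 0.0854, -0.0122, -0.0485, 0, 0, 0, -0.168, 0.0854]' --squeeze 60

```text
t: 0.88
eef_pos: [127.7, 257.6, 231.2]
tool_rot: [0.0, 0.038, 0.999, 0.0]
force: [-0.2, -0.4, 1.1]
grip_width: 85.5
grasp_force: 0.0
```

```bash
cat >> h.py <<'E'
def go(x,y,z,yaw):  # tool-frame displacement to target (tool down), yaw deg of tool x
    s,M=T(); d=M[:3,:3].T@(np.array([x,y,z])-M[:3,3])
    a=np.deg2rad(yaw); D=np.array([[np.cos(a),np.sin(a),0],[np.sin(a),-np.cos(a),0],[0,0,-1]])
    rv=R.from_matrix(M[:3,:3].T@D).as_rotvec()
    print("pos",M[:3,3].round(1),"t",round(s["t"],2),"F",s["force"].round(1),"w",round(s["grip_width"],1),"gf",round(float(s["grasp_force"]),1),"d mm",d.round(1),"rv",rv.round(4))
E
python3 -c "
from h import *
go(440,102,231,175.64)"
```

```text
pos [127.7 257.6 231.2] t 0.88 F [-0.2 -0.4  1.1] w 85.5 gf 0.0 d mm [-3.231e+02 -1.316e+02  3.000e-01] rv [0.0001 0.0003 0.0009]
```

Call:
drive_tool --plan '[-0.052, -0.019, 0, 0, 0, 0, 0.0854, -0.052, -0.019, 0, 0, 0, 0, 0.0854, -0.052, -0.019, 0, 0, 0, 0, 0.0854, -0.052, -0.019, 0, 0, 0, 0, 0.0854, -0.052, -0.019, 0, 0, 0, 0, 0.0854]'

```text
t: 1.5
eef_pos: [377.2, 145.0, 231.3]
tool_rot: [0.0, 0.04, 0.999, 0.0]
force: [0.5, 1.0, -0.4]
grip_width: 85.5
grasp_force: 0.0
```

Call:
drive_tool --plan '[-0.052, -0.019, 0, 0, 0, 0, 0.0854, -0.05, -0.019, 0, 0, 0, 0, 0.0854, 0, 0, 0, 0, 0, 0, 0.0854, 0, 0, 0, 0, 0, 0, 0.0854]'

```text
t: 2.0
eef_pos: [473.9, 100.4, 231.0]
tool_rot: [-0.0, 0.04, 0.999, 0.0]
force: [-0.9, 0.3, 1.3]
grip_width: 85.3
grasp_force: 0.0
```

Run:
```python
from h import *
go(501,101.7,231,175.64)
c=cam("wrist"); cv2.imwrite("pics/w1.png",c["color"]); P=cloud(c)
for lo,hi,name in ((10,18,"plate"),(44,52,"hub"),(24,36,"pins")):
    m=((P[...,2]>lo)&(P[...,2]<hi)&(c["z_map"]>0)&(abs(P[...,0]-500)<110)&(abs(P[...,1]-102)<60)).astype(np.uint8)
    k,l,st,ce=cv2.connectedComponentsWithStats(m)
    for i in range(1,k):
        if st[i,4]>60:
            q=P[l==i]; rc=cv2.minAreaRect(q[:,:2].astype(np.float32)); print(name,st[i,4],ce[i].round(),q.mean(0).round(1),np.median(q[:,2]).round(1),np.round(rc[0],1),np.round(rc[1],1),round(rc[2],2))
```

```text
pos [473.9 100.4 231. ] t 2.0 F [-0.9  0.3  1.3] w 85.3 gf 0.0 d mm [-26.9   3.4   0. ] rv [ 0.     -0.0009 -0.003 ]
plate 9717 [284. 185.] [491.8 103.7  14.6] 14.5 [500.7 103. ] [ 86.3 169.5] 85.56
hub 2456 [284. 203.] [499.  103.1  48.5] 48.7 [500.2 103.1] [52.5 52.6] 84.13
pins 231 [284. 135.] [438.4 107.8  30.2] 30.3 [438.5 107.9] [15.1 14.9] 40.86
pins 121 [283. 176.] [477.8 104.1  30.1] 30.3 [480.8 103.4] [47.3 14.4] 89.35
pins 190 [284. 257.] [561.4  98.4  31.3] 31.6 [562.2  98.5] [14.3 15.9] 85.12
```

View pics/w1.png

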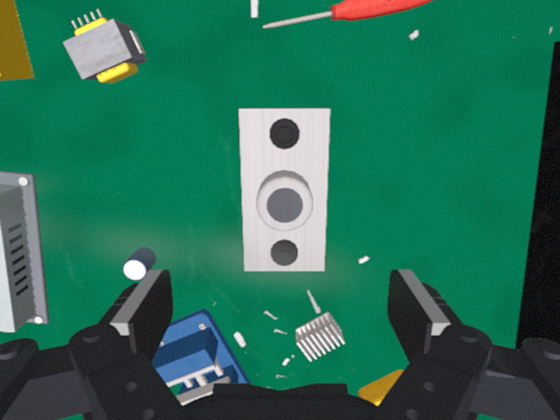

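The wrist view shows the cover centred: hub at (284,203), pins at (284,134) and (284,255). It gives a centre of about (500.4,103.1), yaw −4.4° and plate height 14.5, all as expected. I'll descend and grasp the hub.

Call:
drive_tool --plan '[-0.0263, 0.0046, 0.05, 0, 0, 0, 0.0854, 0, 0, 0.05, 0, 0, 0, 0.0854, 0, 0, 0.05, 0, 0, 0, 0.0854, 0, 0, 0.045, 0, 0, 0, 0.0854, 0, 0, 0.019, 0, 0, 0, 0.0854]'

```text
t: 2.68
eef_pos: [498.8, 103.6, 15.7]
tool_rot: [-0.001, 0.039, 0.999, -0.0]
force: [1.2, 0.3, 0.0]
grip_width: 85.1
grasp_force: 0.0
```

Call:
drive_tool --plan '[0, 0, 0, 0, 0, 0, 0.0854, 0, 0, 0, 0, 0, 0, 0.04, 0, 0, 0, 0, 0, 0, 0.04, 0, 0, 0, 0, 0, 0, 0.04, 0, 0, 0, 0, 0, 0, 0.04]'

```text
t: 3.3
eef_pos: [501.5, 103.0, 19.0]
tool_rot: [0.001, 0.039, 0.999, 0.0]
force: [-3.9, -0.4, 16.1]
grip_width: 52.9
grasp_force: 59.7
```

Call:
drive_tool --plan '[0, 0, 0, 0, 0, 0, 0.04, 0, 0, 0, 0, 0, 0, 0.04]'

```text
t: 3.55
eef_pos: [501.5, 103.0, 19.0]
tool_rot: [0.001, 0.039, 0.999, 0.0]
force: [-4.4, 0.4, 17.3]
grip_width: 53.3
grasp_force: 59.7
```

Gripped at 53 mm, 60 N. Now lift.

Call:
drive_tool --plan '[0, 0, -0.02, 0, 0, 0, 0.04, 0, 0, -0.04, 0, 0, 0, 0.04, 0, 0, -0.05, 0, 0, 0, 0.04, 0, 0, -0.05, 0, 0, 0, 0.04, 0, 0, -0.04, 0, 0, 0, 0.04]'

```text
t: 4.18
eef_pos: [500.8, 102.9, 220.1]
tool_rot: [0.001, 0.039, 0.999, 0.0]
force: [0.4, 0.2, -3.6]
grip_width: 52.7
grasp_force: 64.4
```

Run:
```python
from h import *
go(515,-213,220,169.95)
c=cam("wrist"); cv2.imwrite("pics/w2.png",c["color"]); P=cloud(c); M=T()[1]
Pt=(P-M[:3,3])@M[:3,:3]  # tool coords
m=(Pt[...,2]<20)&(Pt[...,2]>-60)&(c["z_map"]>0)&(abs(Pt[...,0])<100)&(abs(Pt[...,1])<48)
h,e=np.histogram(Pt[...,2][m],40); print([(round(e[i]),int(h[i])) for i in range(40) if h[i]>100])
```

```text
pos [500.8 102.9 220.1] t 4.17 F [ 0.4  0.2 -3.6] w 52.7 gf 64.4 d mm [-3.900e+01 -3.138e+02  1.000e-01] rv [0.0004 0.002  0.0966]
[(-60, 343), (-58, 606), (-56, 1831), (-55, 2449), (-53, 1344), (-51, 713), (-49, 627), (-48, 611), (-46, 473), (-44, 349), (-42, 209), (-40, 162), (-39, 649), (-37, 392), (-35, 274), (-33, 275), (-31, 324), (-30, 318), (-28, 1723), (-26, 11726), (-24, 2158), (-23, 747), (-21, 463), (-19, 383), (-17, 371), (-15, 352), (-14, 347), (-12, 317), (-10, 382), (-8, 1538), (-7, 470), (-5, 252), (-3, 205), (-1, 146), (1, 257), (2, 2935), (4, 1540), (6, 3344), (8, 29631), (9, 4152)]
```

View pics/w2.png

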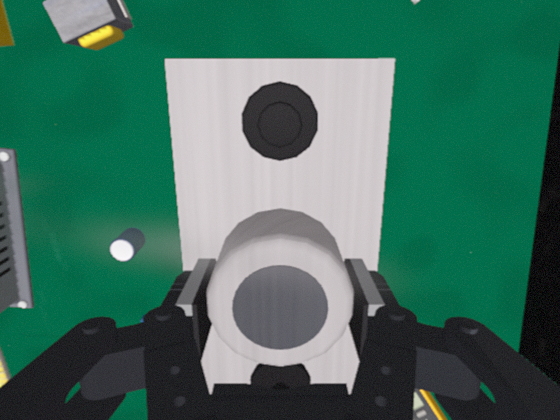

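The grip looks good: hub between the pads at (280,305), the visible pin up at (279,122), plate level in the image. Next I'll move to beside the housing, turn to its yaw, and measure it with the same wrist camera.

Call:
drive_tool --plan '[-0.007, -0.0441, 0, 0, 0, 0, 0.04, -0.007, -0.0441, 0, 0, 0, 0, 0.04, -0.007, -0.0441, 0, 0, 0, 0, 0.04, -0.007, -0.0441, 0, 0, 0, 0.0966, 0.04, 0, 0, 0, 0, 0, 0, 0.04]'

```text
t: 4.85
eef_pos: [514.9, -77.6, 217.4]
tool_rot: [0.0, 0.09, 0.996, -0.0]
force: [-0.1, 0.9, -3.9]
grip_width: 52.4
grasp_force: 64.6
```

Call:
drive_tool --plan '[0, 0, 0, 0, 0, 0, 0.04, 0, 0, 0, 0, 0, 0, 0.04, 0, 0, 0, 0, 0, 0, 0.04]'

```text
t: 5.22
eef_pos: [514.9, -74.4, 217.4]
tool_rot: [0.0, 0.087, 0.996, 0.0]
force: [0.5, -0.7, -2.5]
grip_width: 52.7
grasp_force: 64.6
```

```bash
cat > m.py <<'E'
from h import *
go(541,-213,220,169.95)
s,M=T(); c=cam("wrist"); cv2.imwrite("pics/w3.png",c["color"]); P=cloud(c)
def comps(lo,hi,cx,cy,R0,name,mn=60):
    m=((P[...,2]>lo)&(P[...,2]<hi)&(c["z_map"]>0)&(np.hypot(P[...,0]-cx,P[...,1]-cy)<R0)).astype(np.uint8)
    k,l,st,ce=cv2.connectedComponentsWithStats(m)
    for i in range(1,k):
        if st[i,4]>mn:
            q=P[l==i]; rc=cv2.minAreaRect(q[:,:2].astype(np.float32)); print(name,st[i,4],ce[i].round(),np.median(q[:,2]).round(1),np.round(rc[0],1),np.round(rc[1],1),round(rc[2],2))
comps(37,44,541,-213,110,"house"); comps(54,60,541,-213,60,"spigtop")
Pt=(P-M[:3,3])@M[:3,:3]; z=Pt[...,2]
m=(abs(Pt[...,0]-30)<70)&(abs(Pt[...,1])<46)&(z>4)&(z<14)&(c["z_map"]>0)
for _ in range(4):
    A=np.c_[Pt[m][:,:2],np.ones(m.sum())]; k=np.linalg.lstsq(A,z[m],rcond=None)[0]
    m=m&(abs(Pt[...,0]*k[0]+Pt[...,1]*k[1]+k[2]-z)<1)
print("plate plane slopes x,y,z0",k.round(4),m.sum())
rc=cv2.minAreaRect(Pt[m][:,:2].astype(np.float32)); print("plate rect(tool)",rc)
m2=(abs(z+26)<3)&(np.hypot(Pt[...,0],Pt[...,1])<40); rc=cv2.minEnclosingCircle(Pt[m2][:,:2].astype(np.float32)); print("hub",rc,np.median(z[m2]))
# pin (nearest)
m3=(z<-6.5)&(z>-12)&(np.hypot(Pt[...,0]-62,Pt[...,1])<12); print("pin",m3.sum(),cv2.minEnclosingCircle(Pt[m3][:,:2].astype(np.float32)) if m3.any() else 0,np.median(z[m3]))
E
python3 m.py
```

```text
pos [514.9 -74.4 217.4] t 5.22 F [ 0.5 -0.7 -2.5] w 52.7 gf 64.6 d mm [ -49.7 -132.    -2.6] rv [0.     0.0002 0.0014]
house 9022 [137. 219.] 40.4 [ 540.3 -212.4] [ 67.6 152.5] 79.91
spigtop 1139 [132. 235.] 56.2 [ 540.1 -211.3] [35.  34.9] 12.92
plate plane slopes x,y,z0 [-7.0000e-04 -8.0000e-04  4.7296e+00] 25667
plate rect(tool) ((22.939434051513672, 0.453826904296875), (86.49251556396484, 125.92176055908203), 89.80733489990234)
hub ((5.941710472106934, 0.027980804443359375), 39.510963439941406) -28.292359765884676
pin 1383 ((62.78052520751953, 0.23183344304561615), 8.043112754821777) -11.140182711627117
```

View pics/w3.png

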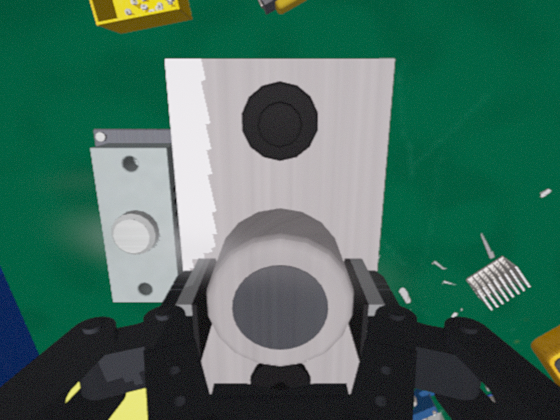

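The wrist view shows the cover held square, and the housing to its left with spigot at (132,235) and holes at (130,163) and (145,288). The plate is level, 4.7 mm below the TCP, and the cover centre is at tool (0.8,0.3). The housing centre is about (540.2,−212), its top at 40.4 and spigot at 56.2, which agrees with the given sizes. Now I'll move above it.

Call:
drive_tool --plan '[-0.0166, -0.0438, 0, 0, 0, 0, 0.04, -0.0166, -0.0438, 0, 0, 0, 0, 0.04, -0.0166, -0.0438, 0, 0, 0, 0, 0.04, 0, 0, 0.05, 0, 0, 0, 0.04, 0, 0, 0.05, 0, 0, 0, 0.04]'

```text
t: 5.9
eef_pos: [541.3, -213.6, 116.1]
tool_rot: [0.001, 0.088, 0.996, -0.0]
force: [-0.4, 0.9, -3.5]
grip_width: 52.4
grasp_force: 64.7
```

Call:
drive_tool --plan '[0, 0, 0.03, 0, 0, 0, 0.04, 0, 0, 0, 0, 0, 0, 0.04, 0, 0, 0, 0, 0, 0, 0.04, 0, 0, 0, 0, 0, 0, 0.04]'

```text
t: 6.4
eef_pos: [541.8, -213.6, 88.8]
tool_rot: [0.001, 0.087, 0.996, -0.001]
force: [-0.2, 0.0, -2.8]
grip_width: 52.4
grasp_force: 64.8
```

Run:
```python
from h import *
go(540.9,-212.4,70,169.9)
c=cam("scene"); P=cloud(c); cv2.imwrite("pics/s1.png",cv2.resize(c["color"][180:360,270:470],None,fx=3,fy=3))
```

```text
pos [ 541.8 -213.6   88.8] t 6.4 F [-0.2  0.  -2.8] w 52.4 gf 64.8 d mm [ 1.2  1.  18.8] rv [-0.0008  0.0023  0.0011]
```

View pics/s1.png

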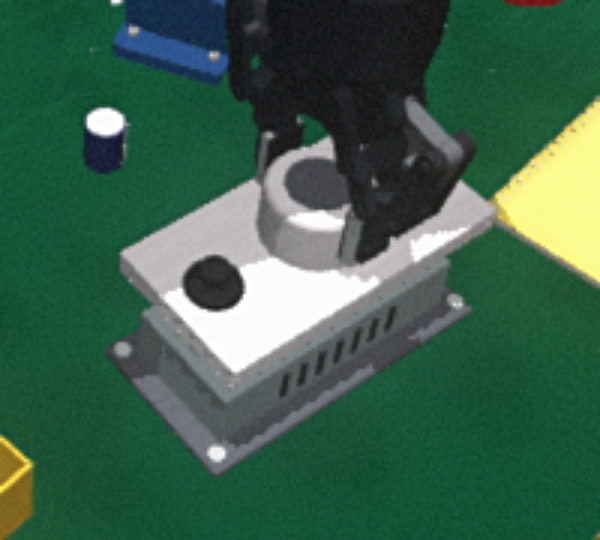

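The scene crop shows the cover above the housing, aligned, with its pins up. I'll correct by about 1 mm and descend slowly, watching the force.

Call:
drive_tool --plan '[0.0012, 0.001, 0.009, 0, 0, 0, 0.04, 0, 0, 0.009, 0, 0, 0, 0.04, 0, 0, 0.004, 0, 0, 0, 0.04, 0, 0, 0.003, 0, 0, 0, 0.04, 0, 0, 0, 0, 0, 0, 0.04]'

```text
t: 7.08
eef_pos: [540.0, -212.0, 62.1]
tool_rot: [-0.0, 0.088, 0.996, 0.0]
force: [0.3, -0.1, -2.4]
grip_width: 52.8
grasp_force: 64.8
```

Call:
drive_tool --plan '[0, 0, 0.002, 0, 0, 0, 0.04, 0, 0, 0.002, 0, 0, 0, 0.04, 0, 0, 0.001, 0, 0, 0, 0.04, 0, 0, 0, 0, 0, 0, 0.04]'

```text
t: 7.58
eef_pos: [540.0, -212.0, 57.2]
tool_rot: [-0.0, 0.088, 0.996, 0.0]
force: [-0.2, -0.3, -3.7]
grip_width: 52.6
grasp_force: 64.8
```

No contact, and the bore is already past the bevel. I'll continue down.

Call:
drive_tool --plan '[0, 0, 0.003, 0, 0, 0, 0.04, 0, 0, 0.003, 0, 0, 0, 0.04, 0, 0, 0.002, 0, 0, 0, 0.04, 0, 0, 0.0015, 0, 0, 0, 0.04, 0, 0, 0, 0, 0, 0, 0.04]'

```text
t: 8.2
eef_pos: [540.3, -212.2, 49.1]
tool_rot: [0.001, 0.088, 0.996, -0.0]
force: [-4.8, 2.6, 19.3]
grip_width: 52.9
grasp_force: 66.8
```

It contacts at z 49, the height expected when seated. I'll release, rise and check.

Call:
drive_tool --plan '[0, 0, 0, 0, 0, 0, 0.0854, 0, 0, 0, 0, 0, 0, 0.0854, 0, 0, 0, 0, 0, 0, 0.0854, 0, 0, 0, 0, 0, 0, 0.0854]'

```text
t: 8.7
eef_pos: [540.0, -212.0, 47.7]
tool_rot: [-0.0, 0.088, 0.996, 0.0]
force: [0.4, 0.5, 0.9]
grip_width: 85.5
grasp_force: 0.0
```

Call:
drive_tool --plan '[0, 0, -0.03, 0, 0, 0, 0.0854, 0, 0, -0.045, 0, 0, 0, 0.0854, 0, 0, -0.05, 0, 0, 0, 0.0854, 0.027, 0, -0.045, 0, 0, 0, 0.0854, 0, 0, 0, 0, 0, 0, 0.0854]'

```text
t: 9.32
eef_pos: [513.6, -207.7, 221.0]
tool_rot: [0.002, 0.088, 0.996, -0.001]
force: [-0.4, -0.6, -0.4]
grip_width: 85.2
grasp_force: 0.0
```

Call:
drive_tool --plan '[0, 0, 0, 0, 0, 0, 0.0, 0, 0, 0, 0, 0, 0, 0.0, 0, 0, 0, 0, 0, 0, 0.0]'

```text
t: 9.7
eef_pos: [513.4, -207.2, 216.8]
tool_rot: [-0.001, 0.088, 0.996, 0.0]
force: [0.3, 0.6, -0.5]
grip_width: 32.1
grasp_force: 0.0
```

```bash
cat > m2.py <<'E'
from h import *
go(540.9,-212.4,100,169.9)
c=cam("wrist"); P=cloud(c); cv2.imwrite("pics/w4.png",c["color"])
for lo,hi,name in ((41,48,"plate"),(74,83,"hub"),(46.5,52,"collar"),(53,66,"pins")):
    m=((P[...,2]>lo)&(P[...,2]<hi)&(c["z_map"]>0)&(abs(P[...,0]-540)<90)&(abs(P[...,1]+212)<60)).astype(np.uint8)
    k,l,st,ce=cv2.connectedComponentsWithStats(m)
    for i in range(1,k):
        if st[i,4]>60:
            q=P[l==i]; rc=cv2.minAreaRect(q[:,:2].astype(np.float32)); print(name,st[i,4],ce[i].round(),np.median(q[:,2]).round(1),np.round(rc[0],1),np.round(rc[1],1),round(rc[2],2))
m=(abs(P[...,2]-44.5)<3)&(abs(P[...,0]-540)<80)&(abs(P[...,1]+212)<55)&(c["z_map"]>0)
A=np.c_[P[m][:,:2],np.ones(m.sum())]; print("slope",np.linalg.lstsq(A,P[m][:,2],rcond=None)[0])
E
python3 m2.py
```

```text
pos [ 513.4 -207.2  216.8] t 9.7 F [ 0.3  0.6 -0.5] w 32.1 gf 0.0 d mm [-28.2  -0.4 116.7] rv [ 0.0006 -0.0015  0.0009]
plate 11631 [279. 191.] 44.6 [ 539.7 -211.5] [ 86.2 170.5] 80.03
hub 3148 [279. 219.] 78.7 [ 539.  -211.6] [52.5 52.7] 81.73
collar 681 [279. 139.] 49.6 [ 478.5 -200.8] [28.6 29.3] 79.7
collar 72 [278. 185.] 49.6 [ 519.2 -207.9] [45.6 12.8] 79.68
collar 482 [279. 269.] 49.4 [ 600.  -222.4] [28.2 29.3] 80.71
pins 296 [279. 141.] 60.3 [ 478.2 -200.7] [14.9 14.9] 33.97
pins 187 [279. 188.] 59.5 [ 520.  -208.8] [47.6 14.6] 82.4
pins 246 [279. 278.] 61.6 [ 599.8 -222.3] [15.2 15.2] 31.56
slope [-6.59525930e-05  1.14875501e-03  4.48637775e+01]
```

View pics/w4.png

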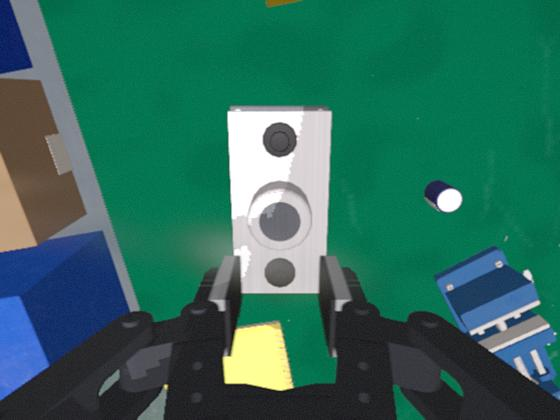

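Seated: plate top at 44.6 and level, centre about (539.5,−211.5), both pins up at z≈61 (px 279,141 and 279,271). Now the near pin at (478.4,−200.7), with shut fingers.

Call:
drive_tool --plan '[0.0356, 0.0003, 0, 0, 0, 0, 0, 0, 0, 0.05, 0, 0, 0, 0, 0, 0, 0.05, 0, 0, 0, 0, 0, 0, 0.04, 0, 0, 0, 0, 0, 0, 0, 0, 0, 0, 0]'

```text
t: 10.38
eef_pos: [476.9, -199.9, 75.7]
tool_rot: [-0.002, 0.088, 0.996, 0.001]
force: [0.8, 0.1, 1.1]
grip_width: 0.2
grasp_force: 0.0
```

Call:
drive_tool --plan '[0, 0, 0, 0, 0, 0, 0, 0, 0, 0, 0, 0, 0, 0]'

```text
t: 10.62
eef_pos: [479.4, -201.4, 79.4]
tool_rot: [0.001, 0.088, 0.996, -0.001]
force: [0.3, -0.2, -0.7]
grip_width: 0.4
grasp_force: 0.0
```

```bash
python3 -c "
from h import *
go(478.4,-200.7,61,169.9)"
```

```text
pos [ 479.4 -201.4   79.4] t 10.62 F [ 0.3 -0.2 -0.7] w 0.4 gf 0.0 d mm [ 1.1  0.5 18.4] rv [-0.0009  0.0024  0.0009]
```

Call:
drive_tool --plan '[0.001, 0, 0.01, 0, 0, 0, 0, 0, 0, 0.006, 0, 0, 0, 0, 0, 0, 0.005, 0, 0, 0, 0, 0, 0, 0.004, 0, 0, 0, 0, 0, 0, 0, 0, 0, 0, 0]'

```text
t: 11.25
eef_pos: [477.3, -200.6, 52.5]
tool_rot: [-0.0, 0.088, 0.996, 0.0]
force: [0.6, 0.0, 0.1]
grip_width: -0.0
grasp_force: 0.0
```

Call:
drive_tool --plan '[0, 0, 0.003, 0, 0, 0, 0, 0, 0, 0.002, 0, 0, 0, 0, 0, 0, 0, 0, 0, 0, 0]'

```text
t: 11.62
eef_pos: [477.6, -200.7, 49.2]
tool_rot: [0.001, 0.088, 0.996, -0.0]
force: [-8.6, 5.3, 31.3]
grip_width: 0.2
grasp_force: 15.5
```

Pin 1 stopped at z 49.2 with a 31 N rise, so it is flush. On to pin 2.

Call:
drive_tool --plan '[0, 0, -0.03, 0, 0, 0, 0, 0, 0, -0.03, 0, 0, 0, 0, -0.041, 0, 0, 0, 0, 0, 0, -0.042, 0, 0, 0, 0, 0, 0, -0.041, 0, 0, 0, 0, 0, 0]'

```text
t: 12.25
eef_pos: [600.9, -222.5, 107.7]
tool_rot: [0.0, 0.088, 0.996, -0.0]
force: [1.1, -0.4, 0.7]
grip_width: -0.2
grasp_force: 0.0
```

Call:
drive_tool --plan '[0, 0, 0, 0, 0, 0, 0, 0, 0, 0, 0, 0, 0, 0, 0, 0, 0, 0, 0, 0, 0]'

```text
t: 12.62
eef_pos: [598.8, -222.2, 107.9]
tool_rot: [-0.0, 0.088, 0.996, 0.0]
force: [-0.4, -0.4, -0.3]
grip_width: 0.1
grasp_force: 0.0
```

```bash
python3 -c "
from h import *
go(599.9,-222.3,61,169.9)"
```

```text
pos [ 598.8 -222.2  107.9] t 12.62 F [-0.4 -0.4 -0.3] w 0.1 gf 0.0 d mm [-1.1  0.1 46.9] rv [ 0.     -0.0003  0.0006]
```

Call:
drive_tool --plan '[-0.001, 0, 0.025, 0, 0, 0, 0, 0, 0, 0.018, 0, 0, 0, 0, 0, 0, 0.006, 0, 0, 0, 0, 0, 0, 0.005, 0, 0, 0, 0, 0, 0, 0, 0, 0, 0, 0]'

```text
t: 13.25
eef_pos: [600.3, -222.5, 54.2]
tool_rot: [0.0, 0.088, 0.996, -0.0]
force: [0.0, 0.1, 0.9]
grip_width: 0.0
grasp_force: 0.0
```

Call:
drive_tool --plan '[0, 0, 0.004, 0, 0, 0, 0, 0, 0, 0.0025, 0, 0, 0, 0, 0, 0, 0, 0, 0, 0, 0]'

```text
t: 13.62
eef_pos: [600.8, -222.7, 49.3]
tool_rot: [0.001, 0.088, 0.996, -0.001]
force: [-8.1, 3.3, 22.7]
grip_width: -0.0
grasp_force: 11.8
```

Call:
drive_tool --plan '[0, 0, -0.04, 0, 0, 0, 0, 0, 0, -0.05, 0, 0, 0, 0, 0.044, 0, -0.05, 0, 0, 0, 0, 0.044, 0, -0.03, 0, 0, 0, 0, 0, 0, 0, 0, 0, 0, 0]'

```text
t: 14.25
eef_pos: [515.5, -207.6, 217.3]
tool_rot: [0.002, 0.088, 0.996, -0.001]
force: [-0.2, -0.6, -0.7]
grip_width: 0.1
grasp_force: 0.0
```

Call:
drive_tool --plan '[0, 0, 0, 0, 0, 0, 0, 0, 0, 0, 0, 0, 0, 0, 0, 0, 0, 0, 0, 0, 0]'

```text
t: 14.62
eef_pos: [516.9, -207.6, 213.3]
tool_rot: [-0.001, 0.087, 0.996, 0.0]
force: [-0.8, -0.5, 0.1]
grip_width: -0.0
grasp_force: 0.0
```

```bash
python3 m2.py
```

```text
pos [ 516.9 -207.6  213.3] t 14.62 F [-0.8 -0.5  0.1] w -0.0 gf 0.0 d mm [-24.7  -0.6 113.3] rv [ 0.0005 -0.0012  0.0011]
plate 11121 [279. 181.] 44.6 [ 539.8 -211.6] [ 86.3 170.5] 80.11
hub 3245 [279. 216.] 78.7 [ 538.9 -211.3] [52.6 52.6] 28.37
collar 1001 [279. 135.] 49.6 [ 478.4 -200.9] [28.9 28.7] 81.89
collar 63 [282. 181.] 49.3 [ 518.9 -204.3] [41.8  9.9] 71.17
pins 187 [279. 185.] 59.6 [ 519.6 -208.5] [47.  13.8] 81.71
slope [-1.31713078e-06  1.62319112e-03  4.49286471e+01]
```

View pics/w4.png

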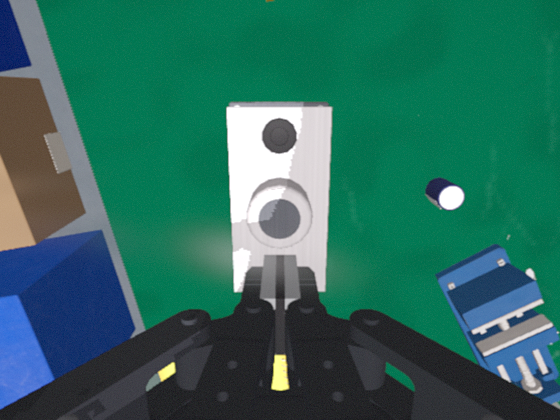

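The view shows pin 1 flush at (279,135) and the cover unmoved. The fingers hide pin 2, so I'll check it with the scene and top depth.

Run:
```python
from h import *
for n in("scene","top"):
    c=cam(n);P=cloud(c)
    for x,y in((478.4,-200.8),(600,-222.3)):
        m=(np.hypot(P[...,0]-x,P[...,1]-y)<11)&(c["z_map"]>0); print(n,m.sum(),np.percentile(P[m][:,2],[5,50,95,100]).round(1) if m.any() else 0)
```

```text
scene 1639 [ 48.6 399.3 447.1 457.1]
scene 116 [46.5 48.3 49.7 50.9]
top 442 [699.2 700.9 701.9 702.7]
top 0 0
```

Both pins are flush, with heights at or below 50.9 mm against about 61 when up. Handing in.

```bash
python3 -c "
from h import *
print(r.finish_job())"
```

```text
the job is handed in; nothing more can be done
None
```

The cover is seated on the housing and both rivet pins are flush; the job is handed in at about 15 s, with the capacitor and heatsink left untouched (hand-in returned no verdict).

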